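# Put the cleaned microscope optics away by kind

### The job

Put the cleaned microscope optics away: both eyepieces into the undivided tray, the long slim objective into the narrow bay of the divided tray and the short stout objective into its wide bay, and the filter flat in the round dish. Everything must end upright as it stands now, on the floor of its own tray, bay or dish; set the optics down without dropping or toppling them, and leave the oil bottle and the cover-glass box where they are.

Things in the scene. Friction and masses are not known exactly. Their poses are not given: they have to be found in the camera images.
- eyepiece_narrow: Eyepiece standing eye end down: a black plastic head, 34 mm in diameter (34.8 mm over two thin rubber bands) and 32 mm high, with a slimmer aluminium barrel on top, 23 mm in diameter and 22 mm long; 54 mm tall in all, about 90 g. Grip it by the head. Origin: centre of its underside; z up. Stands loose on the bench, round about its z axis.
- eyepiece_wide: Eyepiece standing eye end down: a black plastic head, 42 mm in diameter (42.8 mm over its rubber band) and 30 mm high, with a wide aluminium barrel on top, 30 mm in diameter and 16 mm long; 46 mm tall in all, about 120 g. Grip it by the head. Origin: centre of its underside; z up. Stands loose on the bench, round about its z axis.
- objective_long: Long slim steel objective: a cylinder 26 mm in diameter and 38 mm high, tapering above that to a nose 12 mm in diameter; 58 mm tall in all, about 110 g. Grip it by the cylinder. Origin: centre of its underside; z up. Stands loose on the bench, round about its z axis.
- objective_short: Short stout steel objective: a cylinder 34 mm in diameter and 30 mm high with a step 24 mm in diameter and 6 mm high on top; 36 mm tall in all, about 100 g. Grip it by the lower cylinder. Origin: centre of its underside; z up. Stands loose on the bench, round about its z axis.
- filter: Round filter: a flat aluminium mount with a green glass pane in it, lying flat, 45 mm in diameter, 13 mm high, about 50 g. Origin: centre of its underside; z up. Stands loose on the bench, round about its z axis.
- objective_tray: Fixed aluminium tray with a dark rubber floor and one cross wall that divides it into a wide and a narrow bay. Outside 70 mm along its x, 148 mm along its y; all walls 4 mm thick, tops 12 mm above the bench; floor 3 mm above the bench. Origin: centre of its underside; z up. The narrow bay reaches from y = +22 to +70 mm (centre y = +46 mm), the wide bay from y = -70 to +18 mm (centre y = -26 mm), both from x = -31 to +31 mm. It may stand at any yaw.
- eyepiece_tray: Fixed white plastic tray without divisions, grey floor. Outside 98 mm along its x, 128 mm along its y; walls 4 mm thick, tops 12 mm above the bench; floor 3 mm above the bench; inside x = -45 to +45 mm, y = -60 to +60 mm. Both eyepieces stand in it side by side. Origin: centre of its underside; z up. It may stand at any yaw.
- dish: Fixed round shallow white ceramic dish, 116 mm across its rim, inside about 104 mm across at the floor, rim 10 mm above the bench, floor 3 mm above the bench. Origin: centre of its underside; z up.
- oil_bottle: Bystander: small amber glass bottle with a black cap, 28 mm in diameter, 62 mm tall, loose. Leave it standing where it is. Origin: centre of its underside.
- cover_box: Bystander: small square box of cover glasses, clear with a white lid, 36.5 by 36.5 mm, 21 mm high, loose. Leave it where it is. Origin: centre of its underside.

How it is judged:
At the end, for the whole second after the job is handed in: Both eyepieces in the undivided tray, long objective in the narrow bay, short one in the wide bay (centres within the inner walls), filter centre within 35 mm of the dish centre; each underside under 6 mm above the bench (standing on the 3 mm floor), tilt under 0.12 rad, at rest (under 20 mm/s) (x of eyepiece_narrow in the frame of eyepiece_tray between -0.045 and 0.045 m and y of eyepiece_narrow in the frame of eyepiece_tray between -0.06 and 0.06 m and x of eyepiece_wide in the frame of eyepiece_tray between -0.045 and 0.045 m and y of eyepiece_wide in the frame of eyepiece_tray between -0.06 and 0.06 m and x of objective_long in the frame of objective_tray between -0.031 and 0.031 m and y of objective_long in the frame of objective_tray between 0.022 and 0.07 m and x of objective_short in the frame of objective_tray between -0.031 and 0.031 m and y of objective_short in the frame of objective_tray between -0.07 and 0.018 m and horizontal distance between filter and dish below 0.035 m and z of each of eyepiece_narrow, eyepiece_wide in the frame of eyepiece_tray below 0.006 m and angle between each of eyepiece_narrow, eyepiece_wide, objective_long, objective_short, filter's own z axis and vertical below 0.12 rad and linear speed of each of eyepiece_narrow, eyepiece_wide, objective_long, objective_short, filter below 0.02 m/s and z of each of objective_long, objective_short in the frame of objective_tray below 0.006 m and z of filter in the frame of dish below 0.006 m); the robot touches nothing.
It fails at once if one of the optics or the oil bottle is knocked over (tilted by more than 1 rad) (angle between any of eyepiece_narrow, eyepiece_wide, objective_long, objective_short, filter, oil_bottle's own z axis and vertical above 1 rad).
It fails at once if one of the optics is dropped (falls freely, touching nothing, with its underside more than 30 mm above the bench) ((height (world z) of eyepiece_narrow above 0.03 m and contact force between eyepiece_narrow and anything else below 0.001 N) or (height (world z) of eyepiece_wide above 0.03 m and contact force between eyepiece_wide and anything else below 0.001 N) or (height (world z) of objective_long above 0.03 m and contact force between objective_long and anything else below 0.001 N) or (height (world z) of objective_short above 0.03 m and contact force between objective_short and anything else below 0.001 N) or (height (world z) of filter above 0.03 m and contact force between filter and anything else below 0.001 N)).
It fails at once if the oil bottle or the cover-glass box is pushed or carried more than 30 mm from its place (distance of any of oil_bottle, cover_box from where it was at the start of the episode above 0.03 m).
It also fails if it takes over 122 s, if anything falls off the work surface, if the arm or the gripper's body presses on something with over 40 N, if the wrist force passes 120 N, or if a joint passes its speed limit or range.

### The arm

A 6-joint arm with a two-finger parallel gripper is mounted at the origin on the work surface. World frame = base frame: x ahead of the robot, y to its left, z up, the work surface at z = 0. Lengths are in m, angles in rad, forces in N, time in s.
With the tool pointing down it reaches from about 0.375 to 0.9 m from the base axis. Payload 3.1 kg.
Tool frame: the origin (TCP) lies at the very end of the fingers, on their centre line; the grasp point (between the pads) lies 19 mm behind it (grip_depth is the distance from the TCP to the grasp point, in m); z points along the fingers, y is the line along which they close (so a half turn about z gives the same grasp; the last joint's range is limited). The gripper opens to 85 mm and grips with 20 to 120 N. Pads are 22 mm wide; open, the fingers measure 114 mm over their backs; the gripper's body (76 mm by 85 mm) begins 54 mm behind the grasp point. The pads swing forward as they close: fully open they stand 13 mm farther back than shut.
Start: joints at [0.974, 0.527, 1.433, -0, 1.181, -0.178], TCP at [0.254, 0.571, 0.231] pointing down, gripper open.
Joint ranges: [-3.08, 3.08], [-0.75, 2.2], [0.22, 2.44], [-1.43, 4.57], [0, 2.65], [-2.85, 2.85]. Speed limits (rad/s): [2.79, 2.79, 3.14, 3.14, 3.14, 3.14].

### API

Orientations are given as a unit quaternion [x, y, z, w].
In Python, from station import * gives the robot as it stands.
- The arm moves only by the tool apply_moves, never from a script. Its argument "plan" is a list of rows, each a list of 7 numbers: the shift along the tool's x, y, z in m, then the turn, a rotation vector about the tool's x, y, z in rad, then the gripper command: -1 is fully open, 1 is shut, values between are in proportion. In form: [[dx, dy, dz, wx, wy, wz, jaw], ...]. A call has 1 to 8 rows; each row shifts and turns the commanded pose from where the row before left it, along the tool's axes as they then stand; what a row does not reach is not made up. A row lasts 1/8 s, in which the tool goes at most 62.5 mm and 10.7 degrees, less where a joint would pass 70% of its speed; a pose out of reach is approached as far as the arm can. A call is refused whole if a number of a shift passes 0.0625 or a number of a turn 0.188, either way. A call with a gripper value outside its range is refused whole. The fingers move at their own pace and stop on an object; "force" is the grip in N (left out, the last holds). Time passes only in rows, so rows that do not move let the fingers close. It gives the time, the measured TCP pose, the force, the opening and the grip force at its end, in the units of the state.
- sense(): the state, without advancing time (a new reading comes with each control period).
- snapshot(name): name is "scene" or "top"; returns the picture (400x640x3 uint8, red, green, blue); there is no depth.
- calibration(name): a dict with "camera_matrix" (3x3 intrinsics, pixels), "k1" (the pictures are not rectified: a ray, as slopes to the right and down, at radius r is drawn at 1 + k1 r^2 times it, then the intrinsics apply), "R" (3x3) and "t" (3): a world point X has camera coordinates R X + t. Camera axes: x right, y down, z forward; pixel columns grow to the right and rows downward; lengths in m; the calibration is good to about 2 mm. A picture is of the moment at which its call begins. calibration takes no time and is no camera call.
- sign_off(): hands the job in; it is judged then, once.
The state is a dict: "t": time; "q": joint angles; "qd": joint speeds; "tau": joint torques, N m; "tcp_pos": TCP position; "tool_rot": TCP orientation; "force": force on the tool from outside, world axes, zero at the start; "ft_torque": the same for the moment, N m; "finger_gap": opening from 0.0 (shut) to 1.0 (fully open); "gripper_force": force on a finger pad.
Only numpy, scipy, OpenCV 4.12 (cv2) and the standard library are available. Lean on these libraries where they do the work, as an engineer would, in place of code of your own. Each camera call takes 0.05 s, during which the arm holds its last target. There are 200 camera calls.

## Working session

There is one attempt and no reset: what is moved stays moved. The work goes in short steps, Python scripts to look and compute and a tool call to move; the robot and the scene stay as the last step left them, time stands still between calls to the robot, and variables do not carry over. Pictures are saved under pics/ and viewed, at most 14 in all, crops included, and the job is handed in when it is done.

Besides the shell and the picture viewer there is one more tool, called after "Call:" as name(argument=value, ...), one argument or row to a line, values as JSON. apply_moves: Moves the arm, as the interface text tells. Its arguments: {"type":"object","properties":{"plan":{"type":"array"},"force":{"type":"number"}},"required":["plan"]}

```bash
mkdir -p pics; ls; python3 - <<'E'
from station import *
import cv2
for n in("top","scene"):
    cv2.imwrite(f"pics/{n}0.png",snapshot(n)[:,:,::-1]); c=calibration(n); print(n,c)
print(sense())
E
```

```text
pics
top {'camera_matrix': array([[479.84937697,   0.        , 315.68134751],
       [  0.        , 479.84937697, 191.23295242],
       [  0.        ,   0.        ,   1.        ]]), 'k1': -0.13104833775632035, 'R': array([[-0.01212119, -0.99984687,  0.01262174],
       [-0.99788361,  0.011289  , -0.06403788],
       [ 0.06388558, -0.01337124, -0.99786765]]), 't': array([0.00110467, 0.48521303, 1.09728359])}
scene {'camera_matrix': array([[475.85083346,   0.        , 321.28663058],
       [  0.        , 475.85083346, 200.65872916],
       [  0.        ,   0.        ,   1.        ]]), 'k1': 0.024025230915363585, 'R': array([[ 0.62649058,  0.7794184 ,  0.00406177],
       [ 0.62369758, -0.49818441, -0.60234013],
       [-0.46745147,  0.37989373, -0.79822921]]), 't': array([-0.30278966, -0.26760855,  1.19091603])}
{'t': 0.1, 'q': array([ 9.73508939e-01,  5.28356271e-01,  1.43375092e+00,  1.80985524e-05,
        1.18140846e+00, -1.78495220e-01]), 'qd': array([ 0.00300085, -0.00064977, -0.00243863, -0.00055585,  0.00049313,
        0.00090497]), 'tau': array([ 1.64384401e-04, -4.43309104e+01, -1.78586662e+01, -2.21477521e-04,
        3.92008471e-03,  2.39030760e-05]), 'tcp_pos': array([0.25376603, 0.57047318, 0.23044927]), 'tool_rot': array([ 2.07872485e-01,  9.78155461e-01, -8.86904766e-04, -3.71422399e-04]), 'force': array([-0.30692724,  0.08121955, -0.84729511]), 'ft_torque': array([ 0.00374162,  0.02381155, -0.01362549]), 'gripper_force': 0.0, 'finger_gap': 1.0010718379307044}
```

View pics/top0.png

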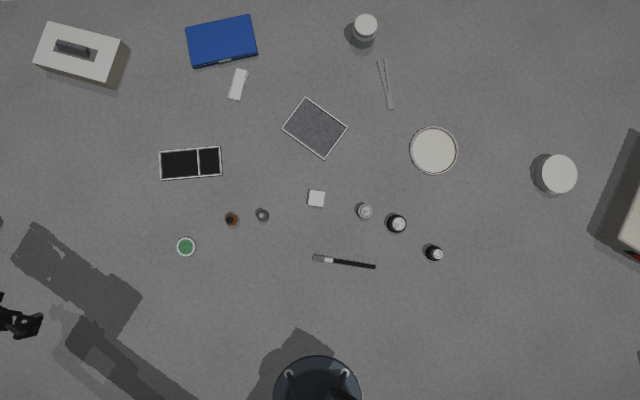

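View pics/scene0.png

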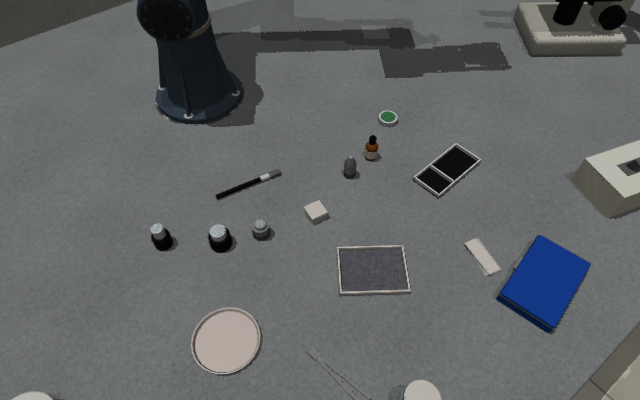

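The top view shows the filter at (186,247), bottle (232,219), long objective (263,215), cover box (317,198), short objective (365,211), wide eyepiece (397,223), narrow eyepiece (435,254), dish (434,150), eyepiece tray (315,128) and objective tray (190,163) with its narrow bay to the right. The scene view agrees with this. I'll enlarge the top view next.

```bash
cat > h.py <<'E'
import numpy as np, cv2
from station import *
def ray(n,u,v):
    c=calibration(n); K=c["camera_matrix"]; D=np.array([c["k1"],0,0,0,0])
    p=cv2.undistortPoints(np.array([[[u,v]]],float),K,D)[0,0]
    R,t=c["R"],c["t"]; return -R.T@t, R.T@np.array([p[0],p[1],1])
def at(n,u,v,z):
    o,d=ray(n,u,v); return (o+d*(z-o[2])/d[2])[:2]
def px(n,X):
    c=calibration(n); X=np.atleast_2d(np.array(X,float))
    return cv2.projectPoints(X,cv2.Rodrigues(c["R"])[0],c["t"],c["camera_matrix"],np.array([c["k1"],0,0,0,0]))[0][:,0]
E
python3 - <<'E'
import cv2
a=cv2.imread("pics/top0.png")
cv2.imwrite("pics/a.png",cv2.resize(a[180:280,170:310],None,fx=5.7,fy=5.7,interpolation=cv2.INTER_CUBIC))
cv2.imwrite("pics/b.png",cv2.resize(a[180:280,300:455],None,fx=5,fy=5,interpolation=cv2.INTER_CUBIC))
cv2.imwrite("pics/c.png",cv2.resize(a[85:195,150:470],None,fx=2.5,fy=2.5,interpolation=cv2.INTER_CUBIC))
E
```

```text
(no output)
```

View pics/a.png

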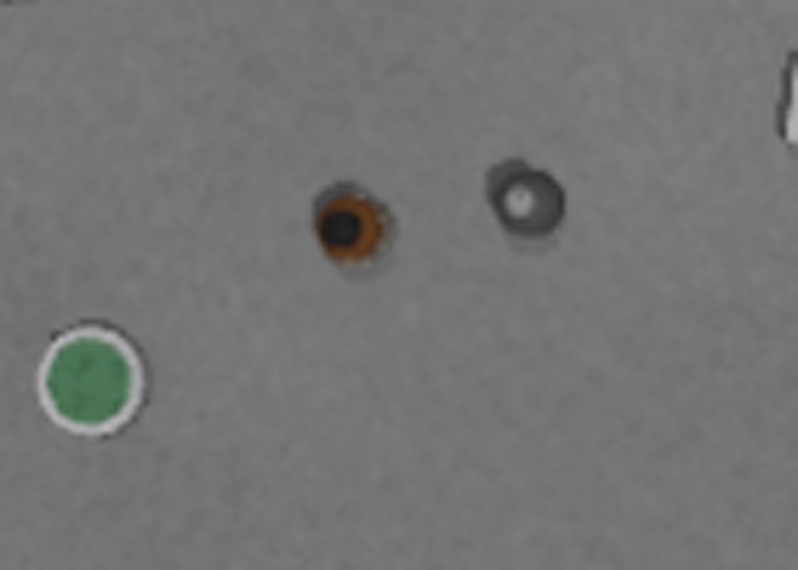

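View pics/b.png

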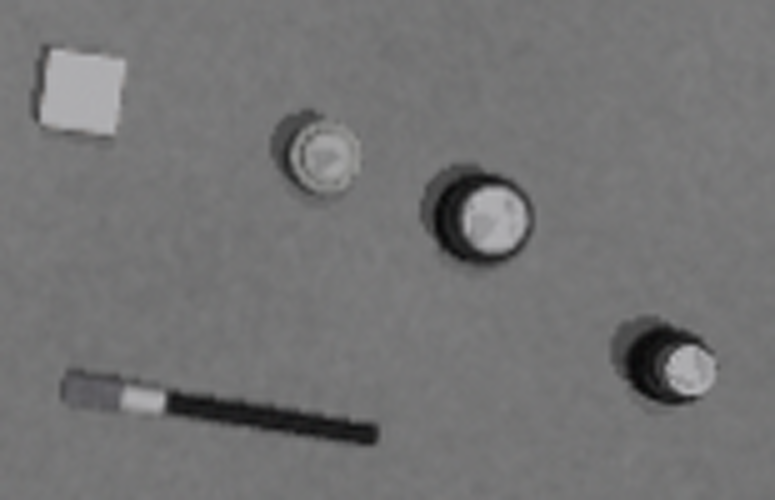

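View pics/c.png

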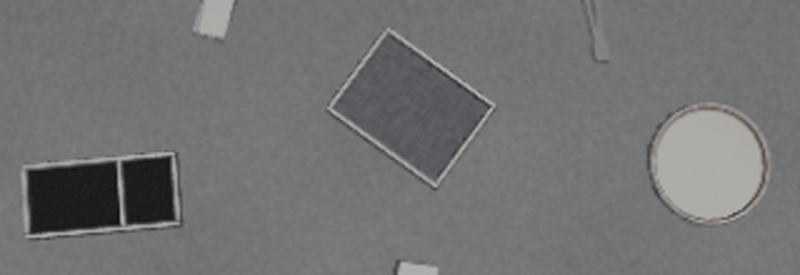

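```bash
python3 - <<'E'
from h import *
np.set_printoptions(precision=4,suppress=True)
def f(uc,vc,s,u0,v0): return u0+(uc+.5)/s-.5, v0+(vc+.5)/s-.5
A=(5.7,170,180);B=(5,300,180);C=(2.5,150,85)
for n,u,v,c,z in [("filter",91,380,A,.013),("bottlecap",341,229,A,.062),("long nose",518,202,A,.058),("long cyl",531,203,A,.038),("box",83,92,B,.021),("short",326,156,B,.036),("wide",496,218,B,.046),("narrow",690,371,B,.054),("dish",710,164,C,.010)]:
    p=at("top",*f(u,v,*c),z); b=px("scene",[[*p,z]])[0]; print(n,p,"r",np.hypot(*p),"scene px",b)
for n,cs in [("obj",[(23,164),(177,153),(182,226),(27,238),(119,158),(124,227)]),("eye",[(388,28),(495,105),(436,187),(327,108)])]:
    P=np.array([at("top",*f(*q,*C),.012) for q in cs]); print(n,P,"c",P[:4].mean(0),"sides",[np.linalg.norm(P[i]-P[(i+1)%4]) for i in range(4)],"ang",[np.arctan2(*(P[(i+1)%4]-P[i])[::-1]) for i in range(4)])
# scene view enlargement
cv2.imwrite("pics/d.png",cv2.resize(snapshot("scene")[95:285,140:410,::-1],None,fx=2.95,fy=2.95,interpolation=cv2.INTER_CUBIC))
E
```

```text
filter [0.3605 0.2997] r 0.468810856678842 scene px [387.5984 116.0773]
bottlecap [0.4209 0.1883] r 0.4611249247480996 scene px [371.8544 136.8364]
long nose [0.4308 0.1195] r 0.44708477275804126 scene px [350.4039 155.708 ]
long cyl [0.4307 0.1163] r 0.44612449986084907 scene px [348.7338 162.7892]
box [ 0.4692 -0.0055] r 0.4692283638281878 scene px [314.7659 208.2135]
short [ 0.438  -0.1156] r 0.45297681538628776 scene px [259.6023 222.2684]
wide [ 0.4087 -0.1912] r 0.45122221545713803 scene px [216.6267 230.0084]
narrow [ 0.3385 -0.2769] r 0.4372918710582582 scene px [155.9704 227.0495]
dish [ 0.5797 -0.2858] r 0.6463303817529231 scene px [224.8268 337.4848]
obj [[0.5867 0.3652]
 [0.5947 0.2178]
 [0.5257 0.2128]
 [0.5163 0.3603]
 [0.5908 0.2729]
 [0.5254 0.2676]] c [0.5558 0.289 ] sides [np.float64(0.1476404719749934), np.float64(0.0691956368965938), np.float64(0.14786291024859435), np.float64(0.07054907361381312)] ang [np.float64(-1.5163961945605138), np.float64(-3.069413973055233), np.float64(1.6343745868248631), np.float64(0.06877250519591412)]
eye [[ 0.712   0.0182]
 [ 0.6369 -0.0819]
 [ 0.5595 -0.0252]
 [ 0.6356  0.0763]] c [ 0.636  -0.0032] sides [np.float64(0.1250968055724836), np.float64(0.09589964432009644), np.float64(0.1268139163985498), np.float64(0.09599014821936531)] ang [np.float64(-2.214354674864911), np.float64(2.5091087692218546), np.float64(0.9279804005599882), np.float64(-0.6503826477709278)]
```

View pics/d.png

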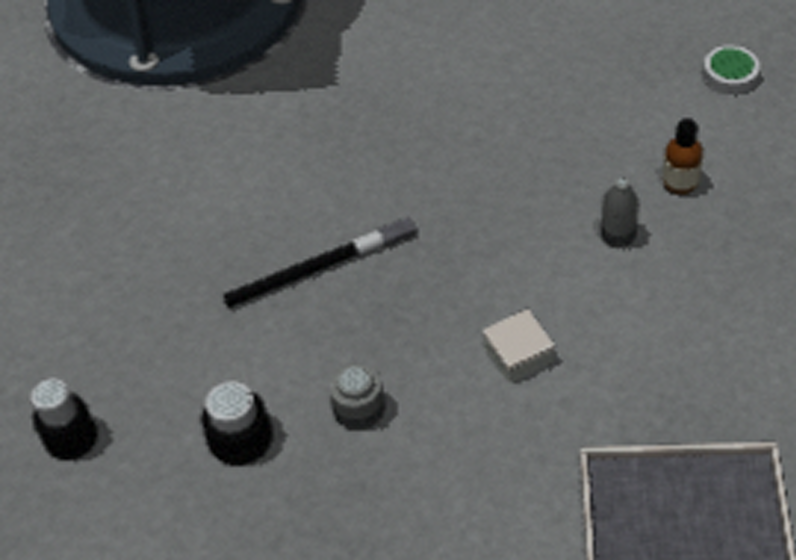

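The scene view shows the nose and tops within about 1 px of where the top view predicts: narrow (157,227), wide (218,230), short (260,223) and long (351,157). The tray sizes come out right to 2 mm, so I'll act on these. I'm turning to finger angle φ = -0.643, which is along the eyepiece tray's x.

```bash
cat >> h.py <<'E'
from scipy.spatial.transform import Rotation as Ro
OBJ=dict(filter=(.3605,.2997),dish=(.5797,-.2858),narrow=(.3385,-.2769),wide=(.4087,-.1912),short=(.438,-.1156),long=(.4307,.1180),
 nbay=(.5585,.243),wbay=(.5543,.315),e1=(.636+.8*-.0+.6*-.030,-.0032-.8*.030),e2=(.636+.6*.030,-.0032+.8*.030))
def go(*pts):
    s=sense(); R=Ro.from_quat(s["tool_rot"]).as_matrix(); p=s["tcp_pos"]
    phi=np.arctan2(R[1,1],R[0,1])
    print("t %.2f pos %s phi %.3f tilt %.4f gap %.1fmm gf %.1f F %s"%(s["t"],p.round(4),phi,np.arccos(min(1,-R[2,2])),85*s["finger_gap"],s["gripper_force"],s["force"].round(1)))
    for q in pts:
        q=np.array([*OBJ[q[0]],q[1]]) if isinstance(q[0],str) else np.array(q)
        d=R.T@(q-p); print(q.round(4),"-> d",d.round(4)," d/8",(d/8).round(5)," d/6",(d/6).round(5)); p=q
E
```

Call:
apply_moves(
  plan=[
    [0, 0, 0, 0, 0, 0.18, -0.41],
    [0, 0, 0, 0, 0, 0.18, -0.41],
    [0, 0, 0, 0, 0, 0.18, -0.41],
    [0, 0, 0, 0, 0, 0.18, -0.41],
    [0, 0, 0, 0, 0, 0.18, -0.41],
    [0, 0, 0, 0, 0, 0.18, -0.41],
    [0, 0, 0, 0, 0, 0.18, -0.41],
    [0, 0, 0, 0, 0, 0.18, -0.41],
  ],
  force=40,
)

```text
t: 1.15
tcp_pos: [0.2539, 0.5707, 0.2309]
tool_rot: [0.803, 0.596, -0.0, 0.0]
force: [-0.8, -0.3, -0.2]
finger_gap: 0.704
gripper_force: 0.0
```

Call:
apply_moves(
  plan=[
    [0, 0, 0, 0, 0, 0.177, -0.41],
    [0, 0, 0, 0, 0, 0.177, -0.41],
    [0, 0, 0, 0, 0, 0, -0.41],
    [0, 0, 0, 0, 0, 0, -0.41],
  ],
)

```text
t: 1.65
tcp_pos: [0.2541, 0.5709, 0.2311]
tool_rot: [0.894, 0.449, -0.0, 0.0]
force: [-0.0, 0.2, 1.1]
finger_gap: 0.704
gripper_force: 0.0
```

```bash
python3 -c "
from h import *
go(('filter',.10),('filter',.03),('filter',.001),('filter',.12),('dish',.12),('dish',.004))"
```

```text
t 1.65 pos [0.2541 0.5709 0.2311] phi -0.640 tilt 0.0005 gap 59.8mm gf 0.0 F [-0.   0.2  1.1]
[0.3605 0.2997 0.1   ] -> d [-0.154   0.2472  0.1312]  d/8 [-0.01925  0.03091  0.0164 ]  d/6 [-0.02566  0.04121  0.02187]
[0.3605 0.2997 0.03  ] -> d [ 0.   -0.    0.07]  d/8 [ 0.      -0.       0.00875]  d/6 [ 1.000e-05 -0.000e+00  1.167e-02]
[0.3605 0.2997 0.001 ] -> d [ 0.    -0.     0.029]  d/8 [ 0.      -0.       0.00362]  d/6 [ 0.      -0.       0.00483]
[0.3605 0.2997 0.12  ] -> d [-1.00e-04  0.00e+00 -1.19e-01]  d/8 [-1.000e-05  0.000e+00 -1.487e-02]  d/6 [-1.000e-05  0.000e+00 -1.983e-02]
[ 0.5797 -0.2858  0.12  ] -> d [-3.390e-01  5.253e-01  2.000e-04]  d/8 [-4.237e-02  6.566e-02  2.000e-05]  d/6 [-5.650e-02  8.755e-02  3.000e-05]
[ 0.5797 -0.2858  0.004 ] -> d [ 1.00e-04 -0.00e+00  1.16e-01]  d/8 [ 1.00e-05 -0.00e+00  1.45e-02]  d/6 [ 1.000e-05 -0.000e+00  1.933e-02]
```

Call:
apply_moves(
  plan=[
    [-0.022, 0.0353, 0.0187, 0, 0, 0, -0.41],
    [-0.022, 0.0353, 0.0187, 0, 0, 0, -0.41],
    [-0.022, 0.0353, 0.0187, 0, 0, 0, -0.41],
    [-0.022, 0.0353, 0.0187, 0, 0, 0, -0.41],
    [-0.022, 0.0353, 0.0187, 0, 0, 0, -0.41],
    [-0.022, 0.0353, 0.0187, 0, 0, 0, -0.41],
    [-0.022, 0.0353, 0.0187, 0, 0, 0, -0.41],
    [0, 0, 0, 0, 0, 0, -0.41],
  ],
)

```text
t: 2.65
tcp_pos: [0.36, 0.2973, 0.0994]
tool_rot: [0.895, 0.447, -0.002, 0.0]
force: [-0.1, -0.2, 0.4]
finger_gap: 0.709
gripper_force: 0.0
```

```bash
python3 -c "
from h import *
go(('filter',.001))
P=sense()['tcp_pos'];print(px('top',[P]),px('scene',[P]))"
```

```text
t 2.65 pos [0.36   0.2973 0.0994] phi -0.645 tilt 0.0034 gap 60.2mm gf 0.0 F [-0.1 -0.2  0.4]
[0.3605 0.2997 0.001 ] -> d [ 0.0025 -0.0009  0.0984]  d/8 [ 0.00031 -0.00011  0.0123 ]  d/6 [ 0.00042 -0.00014  0.0164 ]
[[176.35179341 248.49173468]] [[391.1930061   87.32473917]]
```

Call:
apply_moves(
  plan=[
    [0.002, -0.001, 0.02, 0, 0, 0, -0.41],
    [0, 0, 0.02, 0, 0, 0, -0.41],
    [0, 0, 0.02, 0, 0, 0, -0.41],
    [0, 0, 0.02, 0, 0, 0, -0.41],
    [0, 0, 0.01, 0, 0, 0, -0.41],
    [0, 0, 0.004, 0, 0, 0, -0.41],
    [0, 0, 0.002, 0, 0, 0, -0.41],
    [0, 0, 0, 0, 0, 0, -0.41],
  ],
)

```text
t: 3.65
tcp_pos: [0.3605, 0.3021, 0.0048]
tool_rot: [0.894, 0.448, 0.0, -0.0]
force: [0.3, -0.5, -0.8]
finger_gap: 0.7
gripper_force: 0.0
```

```bash
python3 -c "
from h import *
go(('filter',.001))
cv2.imwrite('pics/f1.png',cv2.resize(snapshot('scene')[40:180,300:480,::-1],None,fx=4,fy=4,interpolation=cv2.INTER_CUBIC))"
```

```text
t 3.65 pos [0.3605 0.3021 0.0048] phi -0.642 tilt 0.0009 gap 59.5mm gf 0.0 F [ 0.3 -0.5 -0.8]
[0.3605 0.2997 0.001 ] -> d [-0.0019  0.0015  0.0038]  d/8 [-0.00024  0.00018  0.00047]  d/6 [-0.00032  0.00024  0.00063]
```

View pics/f1.png

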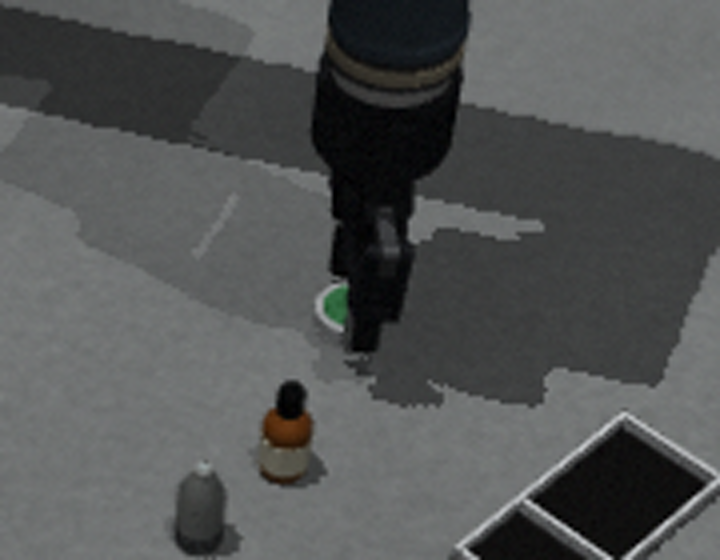

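The near finger stands clear in front of the filter, with its tip at (365,340) in the crop. I'm correcting by 2 mm, lowering and gripping.

Call:
apply_moves(
  plan=[
    [-0.002, 0.0015, 0.0035, 0, 0, 0, -0.41],
    [0, 0, 0, 0, 0, 0, -0.2],
    [0, 0, 0, 0, 0, 0, 0],
    [0, 0, 0, 0, 0, 0, 0.3],
    [0, 0, 0, 0, 0, 0, 0.3],
    [0, 0, 0, 0, 0, 0, 0.3],
    [0, 0, 0, 0, 0, 0, 0.3],
    [0, 0, 0, 0, 0, 0, 0.3],
  ],
)

```text
t: 4.7
tcp_pos: [0.3602, 0.2992, 0.0013]
tool_rot: [0.894, 0.448, -0.0, 0.0]
force: [-0.7, -1.7, 5.8]
finger_gap: 0.501
gripper_force: 40.1
```

Call:
apply_moves(
  plan=[
    [0, 0, -0.005, 0, 0, 0, 0.3],
    [0, 0, -0.005, 0, 0, 0, 0.3],
    [0, 0, 0, 0, 0, 0, 0.3],
  ],
)

```text
t: 5.08
tcp_pos: [0.3605, 0.2996, 0.0113]
tool_rot: [0.894, 0.448, 0.0, -0.0]
force: [-0.2, 0.4, -0.5]
finger_gap: 0.505
gripper_force: 40.6
```

Call:
apply_moves(
  plan=[
    [0, 0, -0.02, 0, 0, 0, 0.3],
    [0, 0, -0.04, 0, 0, 0, 0.3],
    [0, 0, -0.04, 0, 0, 0, 0.3],
    [0, 0, -0.01, 0, 0, 0, 0.3],
    [-0.028, 0.0437, 0, 0, 0, 0, 0.3],
    [-0.028, 0.0437, 0, 0, 0, 0, 0.3],
    [-0.028, 0.0437, 0, 0, 0, 0, 0.3],
    [-0.028, 0.0437, 0, 0, 0, 0, 0.3],
  ],
)

```text
t: 6.08
tcp_pos: [0.433, 0.1035, 0.1201]
tool_rot: [0.894, 0.448, -0.001, -0.0]
force: [0.7, 0.1, -0.1]
finger_gap: 0.502
gripper_force: 40.9
```

Call:
apply_moves(
  plan=[
    [-0.028, 0.0437, 0, 0, 0, 0, 0.3],
    [-0.028, 0.0437, 0, 0, 0, 0, 0.3],
    [-0.028, 0.0437, 0, 0, 0, 0, 0.3],
    [-0.028, 0.0437, 0, 0, 0, 0, 0.3],
    [-0.028, 0.0437, 0, 0, 0, 0, 0.3],
    [-0.028, 0.0437, 0, 0, 0, 0, 0.3],
    [-0.028, 0.0437, 0, 0, 0, 0, 0.3],
    [-0.028, 0.0437, 0, 0, 0, 0, 0.3],
  ],
)

```text
t: 7.08
tcp_pos: [0.5786, -0.2849, 0.1192]
tool_rot: [0.894, 0.448, -0.001, -0.001]
force: [0.9, 0.0, 0.0]
finger_gap: 0.504
gripper_force: 40.9
```

Call:
apply_moves(
  plan=[
    [0, 0, 0, 0, 0, 0, 0.3],
  ],
)

```text
t: 7.2
tcp_pos: [0.58, -0.2881, 0.1196]
tool_rot: [0.895, 0.446, 0.0, 0.001]
force: [-0.7, 0.9, -1.0]
finger_gap: 0.5
gripper_force: 40.9
```

```bash
python3 -c "
from h import *
go(('dish',.02),('dish',.0045))"
```

```text
t 7.20 pos [ 0.58   -0.2881  0.1196] phi -0.646 tilt 0.0025 gap 42.5mm gf 40.9 F [-0.7  0.9 -1. ]
[ 0.5797 -0.2858  0.02  ] -> d [ 0.0017 -0.0019  0.0996]  d/8 [ 0.00021 -0.00024  0.01245]  d/6 [ 0.00028 -0.00032  0.0166 ]
[ 0.5797 -0.2858  0.0045] -> d [ 0.     -0.      0.0155]  d/8 [ 0.      -0.       0.00194]  d/6 [ 0.00e+00 -1.00e-05  2.58e-03]
```

Call:
apply_moves(
  plan=[
    [0.0015, -0.0015, 0.03, 0, 0, 0, 0.3],
    [0, 0, 0.03, 0, 0, 0, 0.3],
    [0, 0, 0.03, 0, 0, 0, 0.3],
    [0, 0, 0.014, 0, 0, 0, 0.3],
    [0, 0, 0.006, 0, 0, 0, 0.3],
    [0, 0, 0.003, 0, 0, 0, 0.3],
    [0, 0, 0.002, 0, 0, 0, 0.3],
    [0, 0, 0, 0, 0, 0, 0.3],
  ],
)

```text
t: 8.2
tcp_pos: [0.5791, -0.2819, 0.0066]
tool_rot: [0.894, 0.448, 0.0, 0.001]
force: [-0.1, 0.5, -1.2]
finger_gap: 0.506
gripper_force: 40.9
```

```bash
python3 -c "
from h import *
go(('dish',.0045))"
```

```text
t 8.20 pos [ 0.5791 -0.2819  0.0066] phi -0.642 tilt 0.0012 gap 43.0mm gf 40.9 F [-0.1  0.5 -1.2]
[ 0.5797 -0.2858  0.0045] -> d [-0.0027  0.0028  0.0021]  d/8 [-0.00034  0.00036  0.00026]  d/6 [-0.00045  0.00047  0.00035]
```

Call:
apply_moves(
  plan=[
    [0, 0, 0.0015, 0, 0, 0, 0.3],
    [0, 0, 0, 0, 0, 0, 0.3],
  ],
)

```text
t: 8.45
tcp_pos: [0.5787, -0.2817, 0.0046]
tool_rot: [0.894, 0.448, 0.0, 0.0]
force: [0.4, 0.4, -0.6]
finger_gap: 0.504
gripper_force: 40.9
```

Call:
apply_moves(
  plan=[
    [0, 0, 0, 0, 0, 0, -0.2],
    [0, 0, 0, 0, 0, 0, -0.35],
    [0, 0, 0, 0, 0, 0, -0.35],
    [0, 0, -0.005, 0, 0, 0, -0.35],
    [0, 0, -0.02, 0, 0, 0, -0.35],
    [0, 0, -0.035, 0, 0, 0, -0.35],
    [0, 0, -0.035, 0, 0, 0, -0.35],
    [0, 0, 0, 0, 0, 0, -0.35],
  ],
)

```text
t: 9.45
tcp_pos: [0.5812, -0.2833, 0.1043]
tool_rot: [0.894, 0.448, 0.002, 0.004]
force: [-0.9, -0.3, 0.0]
finger_gap: 0.674
gripper_force: 0.0
```

```bash
python3 -c "
from h import *
go(('narrow',.10),('narrow',.006),('narrow',.12),('e1',.12),('e1',.009))"
```

```text
t 9.45 pos [ 0.5812 -0.2833  0.1043] phi -0.642 tilt 0.0091 gap 57.3mm gf 0.0 F [-0.9 -0.3  0. ]
[ 0.3385 -0.2769  0.1   ] -> d [-0.1402 -0.1982  0.0025]  d/8 [-0.01752 -0.02478  0.00031]  d/6 [-0.02336 -0.03304  0.00042]
[ 0.3385 -0.2769  0.006 ] -> d [-0.     -0.0009  0.094 ]  d/8 [-0.      -0.00011  0.01175]  d/6 [-0.      -0.00014  0.01567]
[ 0.3385 -0.2769  0.12  ] -> d [ 0.     0.001 -0.114]  d/8 [ 0.       0.00013 -0.01425]  d/6 [ 0.       0.00017 -0.019  ]
[ 0.618  -0.0272  0.12  ] -> d [0.3673 0.0744 0.0007]  d/8 [4.592e-02 9.300e-03 9.000e-05]  d/6 [0.06122 0.0124  0.00012]
[ 0.618  -0.0272  0.009 ] -> d [-0.    -0.001  0.111]  d/8 [-0.      -0.00013  0.01387]  d/6 [-0.      -0.00017  0.0185 ]
```

Call:
apply_moves(
  plan=[
    [-0.02, -0.0283, 0, 0, 0, 0, -0.35],
    [-0.02, -0.0283, 0, 0, 0, 0, -0.35],
    [-0.02, -0.0283, 0, 0, 0, 0, -0.35],
    [-0.02, -0.0283, 0, 0, 0, 0, -0.35],
    [-0.02, -0.0283, 0, 0, 0, 0, -0.35],
    [-0.02, -0.0283, 0, 0, 0, 0, -0.35],
    [-0.02, -0.0283, 0, 0, 0, 0, -0.35],
    [0, 0, 0, 0, 0, 0, -0.35],
  ],
)

```text
t: 10.45
tcp_pos: [0.3339, -0.2738, 0.0994]
tool_rot: [0.895, 0.447, -0.0, -0.002]
force: [0.5, -0.4, -1.3]
finger_gap: 0.677
gripper_force: 0.0
```

Call:
apply_moves(
  plan=[
    [0, 0, 0, 0, 0, 0, -0.35],
    [0, 0, 0, 0, 0, 0, -0.35],
  ],
)

```text
t: 10.7
tcp_pos: [0.3373, -0.2758, 0.0995]
tool_rot: [0.894, 0.448, 0.0, 0.001]
force: [-0.8, 0.1, -0.1]
finger_gap: 0.672
gripper_force: 0.0
```

```bash
python3 -c "
from h import *
go(('narrow',.006))
a=snapshot('top');cv2.imwrite('pics/n1.png',cv2.resize(a[90:300,340:500,::-1],None,fx=2.8,fy=2.8,interpolation=cv2.INTER_CUBIC))
go(('narrow',.006))"
```

```text
t 10.70 pos [ 0.3373 -0.2758  0.0995] phi -0.641 tilt 0.0016 gap 57.2mm gf 0.0 F [-0.8  0.1 -0.1]
[ 0.3385 -0.2769  0.006 ] -> d [-0.0002  0.0015  0.0935]  d/8 [-2.000e-05  1.800e-04  1.169e-02]  d/6 [-3.000e-05  2.400e-04  1.559e-02]
t 10.75 pos [ 0.3373 -0.2756  0.0995] phi -0.641 tilt 0.0013 gap 57.5mm gf 0.0 F [0.6 0.2 0.3]
[ 0.3385 -0.2769  0.006 ] -> d [-0.0003  0.0017  0.0935]  d/8 [-3.000e-05  2.100e-04  1.168e-02]  d/6 [-5.000e-05  2.800e-04  1.558e-02]
```

View pics/n1.png

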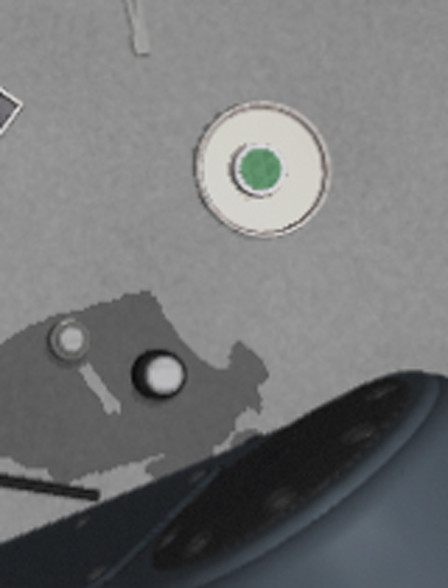

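The filter lies flat in the dish at crop (259,169), near the dish centre. Now I'm descending on the narrow eyepiece.

Call:
apply_moves(
  plan=[
    [0, 0.0015, 0.015, 0, 0, 0, -0.35],
    [0, 0, 0.02, 0, 0, 0, -0.35],
    [0, 0, 0.02, 0, 0, 0, -0.35],
    [0, 0, 0.02, 0, 0, 0, -0.35],
    [0, 0, 0.01, 0, 0, 0, -0.35],
    [0, 0, 0.006, 0, 0, 0, -0.35],
    [0, 0, 0.0025, 0, 0, 0, -0.35],
    [0, 0, 0, 0, 0, 0, -0.35],
  ],
)

```text
t: 11.75
tcp_pos: [0.3376, -0.2762, 0.0061]
tool_rot: [0.894, 0.448, 0.0, 0.0]
force: [0.1, -0.1, -0.1]
finger_gap: 0.674
gripper_force: 0.0
```

Call:
apply_moves(
  plan=[
    [0, 0, 0, 0, 0, 0, -0.1],
    [0, 0, 0, 0, 0, 0, 0.1],
    [0, 0, 0, 0, 0, 0, 0.3],
    [0, 0, 0, 0, 0, 0, 0.5],
    [0, 0, 0, 0, 0, 0, 0.5],
    [0, 0, 0, 0, 0, 0, 0.5],
    [0, 0, 0, 0, 0, 0, 0.5],
  ],
)

```text
t: 12.62
tcp_pos: [0.3375, -0.2762, 0.0064]
tool_rot: [0.894, 0.448, 0.0, 0.0]
force: [0.8, -0.6, 6.2]
finger_gap: 0.382
gripper_force: 39.6
```

```bash
python3 -c "
from h import *
go(('narrow',.12),('e1',.12),('e1',.009))"
```

```text
t 12.62 pos [ 0.3375 -0.2762  0.0064] phi -0.642 tilt 0.0010 gap 32.5mm gf 39.6 F [ 0.8 -0.6  6.2]
[ 0.3385 -0.2769  0.12  ] -> d [ 0.      0.0013 -0.1136]  d/8 [ 0.       0.00016 -0.0142 ]  d/6 [ 0.       0.00021 -0.01893]
[ 0.618  -0.0272  0.12  ] -> d [ 0.3673  0.0743 -0.    ]  d/8 [ 4.592e-02  9.290e-03 -1.000e-05]  d/6 [ 6.122e-02  1.239e-02 -1.000e-05]
[ 0.618  -0.0272  0.009 ] -> d [ 0.00e+00 -1.00e-04  1.11e-01]  d/8 [ 0.000e+00 -1.000e-05  1.387e-02]  d/6 [ 1.00e-05 -2.00e-05  1.85e-02]
```

Call:
apply_moves(
  plan=[
    [0, 0, -0.005, 0, 0, 0, 0.5],
    [0, 0, -0.015, 0, 0, 0, 0.5],
    [0, 0, -0.04, 0, 0, 0, 0.5],
    [0, 0, -0.04, 0, 0, 0, 0.5],
    [0, 0, -0.014, 0, 0, 0, 0.5],
    [0.01, 0.002, 0, 0, 0, 0, 0.5],
    [0.03, 0.006, 0, 0, 0, 0, 0.5],
    [0.04, 0.008, 0, 0, 0, 0, 0.5],
  ],
)

```text
t: 13.62
tcp_pos: [0.3982, -0.2205, 0.119]
tool_rot: [0.895, 0.447, -0.0, -0.001]
force: [-0.1, -0.1, -0.7]
finger_gap: 0.38
gripper_force: 40.0
```

Call:
apply_moves(
  plan=[
    [0.04, 0.008, 0, 0, 0, 0, 0.5],
    [0.04, 0.008, 0, 0, 0, 0, 0.5],
    [0.04, 0.008, 0, 0, 0, 0, 0.5],
    [0.04, 0.008, 0, 0, 0, 0, 0.5],
    [0.04, 0.008, 0, 0, 0, 0, 0.5],
    [0.04, 0.008, 0, 0, 0, 0, 0.5],
    [0.03, 0.007, 0, 0, 0, 0, 0.5],
    [0.017, 0.0046, 0, 0, 0, 0, 0.5],
  ],
)

```text
t: 14.62
tcp_pos: [0.6178, -0.0254, 0.1182]
tool_rot: [0.894, 0.449, -0.001, -0.001]
force: [0.3, 0.2, -1.0]
finger_gap: 0.385
gripper_force: 40.0
```

Call:
apply_moves(
  plan=[
    [0, 0, 0, 0, 0, 0, 0.5],
    [0, 0, 0, 0, 0, 0, 0.5],
  ],
)

```text
t: 14.88
tcp_pos: [0.6164, -0.0278, 0.1192]
tool_rot: [0.894, 0.448, -0.001, -0.001]
force: [-0.1, -0.8, -1.3]
finger_gap: 0.379
gripper_force: 40.0
```

```bash
python3 -c "
from h import *
go(('e1',.0095))"
```

```text
t 14.88 pos [ 0.6164 -0.0278  0.1192] phi -0.643 tilt 0.0025 gap 32.2mm gf 40.0 F [-0.1 -0.8 -1.3]
[ 0.618  -0.0272  0.0095] -> d [0.0016 0.0012 0.1097]  d/8 [0.0002  0.00015 0.01372]  d/6 [0.00027 0.0002  0.01829]
```

Call:
apply_moves(
  plan=[
    [0.0015, 0.001, 0.02, 0, 0, 0, 0.5],
    [0, 0, 0.03, 0, 0, 0, 0.5],
    [0, 0, 0.03, 0, 0, 0, 0.5],
    [0, 0, 0.015, 0, 0, 0, 0.5],
    [0, 0, 0.008, 0, 0, 0, 0.5],
    [0, 0, 0.0045, 0, 0, 0, 0.5],
    [0, 0, 0.002, 0, 0, 0, 0.5],
    [0, 0, 0, 0, 0, 0, 0.5],
  ],
)

```text
t: 15.88
tcp_pos: [0.6198, -0.0268, 0.011]
tool_rot: [0.894, 0.448, 0.0, 0.0]
force: [1.0, -0.3, -0.5]
finger_gap: 0.382
gripper_force: 40.0
```

Call:
apply_moves(
  plan=[
    [0, 0, 0, 0, 0, 0, 0.5],
    [0, 0, 0, 0, 0, 0, 0.5],
  ],
)

```text
t: 16.12
tcp_pos: [0.6197, -0.0268, 0.0108]
tool_rot: [0.894, 0.448, 0.0, 0.0]
force: [-0.8, -0.1, -0.8]
finger_gap: 0.378
gripper_force: 40.0
```

```bash
python3 -c "
from h import *
go(('e1',.0095))"
```

```text
t 16.12 pos [ 0.6197 -0.0268  0.0108] phi -0.642 tilt 0.0007 gap 32.1mm gf 40.0 F [-0.8 -0.1 -0.8]
[ 0.618  -0.0272  0.0095] -> d [-0.0013 -0.0011  0.0013]  d/8 [-0.00017 -0.00014  0.00017]  d/6 [-0.00022 -0.00018  0.00022]
```

Call:
apply_moves(
  plan=[
    [0, 0, 0.0013, 0, 0, 0, 0.5],
    [0, 0, 0, 0, 0, 0, 0.5],
    [0, 0, 0, 0, 0, 0, 0.15],
    [0, 0, 0, 0, 0, 0, 0],
    [0, 0, 0, 0, 0, 0, -0.05],
    [0, 0, 0, 0, 0, 0, -0.05],
    [0, 0, -0.005, 0, 0, 0, -0.05],
    [0, 0, -0.02, 0, 0, 0, -0.05],
  ],
)

```text
t: 17.12
tcp_pos: [0.6185, -0.0266, 0.0339]
tool_rot: [0.894, 0.448, -0.001, -0.001]
force: [-0.2, 0.3, -0.4]
finger_gap: 0.524
gripper_force: 0.0
```

Call:
apply_moves(
  plan=[
    [0, 0, -0.035, 0, 0, 0, -0.05],
    [0, 0, -0.035, 0, 0, 0, -0.3],
    [0, 0, -0.005, 0, 0, 0, -0.5],
    [0, 0, 0, 0, 0, 0, -0.5],
  ],
)

```text
t: 17.62
tcp_pos: [0.6195, -0.0268, 0.11]
tool_rot: [0.894, 0.448, 0.0, 0.0]
force: [-0.1, -0.1, -0.4]
finger_gap: 0.754
gripper_force: 0.0
```

```bash
python3 -c "
from h import *
go(('wide',.11),('wide',.006),('wide',.12),('e2',.12),('e2',.009))"
```

```text
t 17.62 pos [ 0.6195 -0.0268  0.11  ] phi -0.642 tilt 0.0013 gap 64.1mm gf 0.0 F [-0.1 -0.1 -0.4]
[ 0.4087 -0.1912  0.11  ] -> d [-2.579e-01 -7.040e-02 -2.000e-04]  d/8 [-3.224e-02 -8.800e-03 -2.000e-05]  d/6 [-4.299e-02 -1.173e-02 -3.000e-05]
[ 0.4087 -0.1912  0.006 ] -> d [-1.00e-04 -1.00e-04  1.04e-01]  d/8 [-1.0e-05 -2.0e-05  1.3e-02]  d/6 [-1.000e-05 -2.000e-05  1.733e-02]
[ 0.4087 -0.1912  0.12  ] -> d [ 1.00e-04  1.00e-04 -1.14e-01]  d/8 [ 1.000e-05  2.000e-05 -1.425e-02]  d/6 [ 1.0e-05  2.0e-05 -1.9e-02]
[0.654  0.0208 0.12  ] -> d [3.167e-01 6.950e-02 2.000e-04]  d/8 [3.958e-02 8.690e-03 3.000e-05]  d/6 [5.278e-02 1.159e-02 4.000e-05]
[0.654  0.0208 0.009 ] -> d [-1.00e-04 -1.00e-04  1.11e-01]  d/8 [-1.000e-05 -2.000e-05  1.387e-02]  d/6 [-1.00e-05 -2.00e-05  1.85e-02]
```

Call:
apply_moves(
  plan=[
    [-0.02, -0.0055, 0, 0, 0, 0, -0.5],
    [-0.043, -0.0117, 0, 0, 0, 0, -0.5],
    [-0.043, -0.0117, 0, 0, 0, 0, -0.5],
    [-0.043, -0.0117, 0, 0, 0, 0, -0.5],
    [-0.043, -0.0117, 0, 0, 0, 0, -0.5],
    [-0.043, -0.0117, 0, 0, 0, 0, -0.5],
    [-0.023, -0.0064, 0, 0, 0, 0, -0.5],
    [0, 0, 0, 0, 0, 0, -0.5],
  ],
)

```text
t: 18.62
tcp_pos: [0.4067, -0.1914, 0.1082]
tool_rot: [0.895, 0.446, -0.001, -0.002]
force: [0.5, 0.7, 0.3]
finger_gap: 0.75
gripper_force: 0.0
```

Call:
apply_moves(
  plan=[
    [0, 0, 0, 0, 0, 0, -0.5],
    [0, 0, 0, 0, 0, 0, -0.5],
  ],
)

```text
t: 18.88
tcp_pos: [0.4092, -0.1907, 0.1089]
tool_rot: [0.894, 0.448, 0.0, -0.0]
force: [0.1, -0.3, -0.1]
finger_gap: 0.751
gripper_force: 0.0
```

```bash
python3 -c "
from h import *
go(('wide',.006))
a=snapshot('scene');cv2.imwrite('pics/w1.png',cv2.resize(a[90:370,140:440,::-1],None,fx=2.1,fy=2.1,interpolation=cv2.INTER_CUBIC))"
```

```text
t 18.88 pos [ 0.4092 -0.1907  0.1089] phi -0.641 tilt 0.0001 gap 63.8mm gf 0.0 F [ 0.1 -0.3 -0.1]
[ 0.4087 -0.1912  0.006 ] -> d [-7.000e-04 -1.000e-04  1.029e-01]  d/8 [-9.000e-05 -1.000e-05  1.286e-02]  d/6 [-1.200e-04 -2.000e-05  1.715e-02]
```

View pics/w1.png

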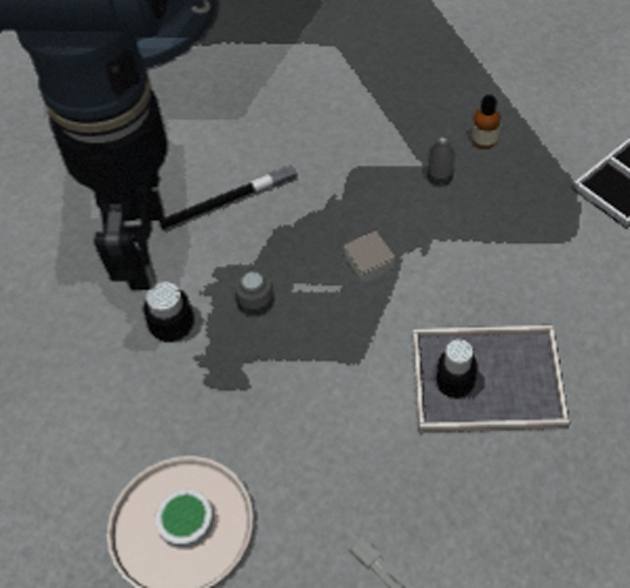

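The narrow eyepiece stands upright in the left half of its tray at crop (457,370), and the filter is in the dish. The wide eyepiece at (168,310) is under the gripper, so I'm descending.

Call:
apply_moves(
  plan=[
    [-0.0005, 0, 0.02, 0, 0, 0, -0.5],
    [0, 0, 0.025, 0, 0, 0, -0.5],
    [0, 0, 0.025, 0, 0, 0, -0.5],
    [0, 0, 0.02, 0, 0, 0, -0.5],
    [0, 0, 0.008, 0, 0, 0, -0.5],
    [0, 0, 0.005, 0, 0, 0, -0.5],
    [0, 0, 0, 0, 0, 0, -0.5],
    [0, 0, 0, 0, 0, 0, -0.3],
  ],
)

```text
t: 19.92
tcp_pos: [0.4086, -0.1918, 0.0066]
tool_rot: [0.894, 0.448, 0.0, 0.001]
force: [0.1, 0.4, 0.1]
finger_gap: 0.649
gripper_force: 0.0
```

Call:
apply_moves(
  plan=[
    [0, 0, 0, 0, 0, 0, -0.15],
    [0, 0, 0, 0, 0, 0, 0],
    [0, 0, 0, 0, 0, 0, 0.2],
    [0, 0, 0, 0, 0, 0, 0.3],
    [0, 0, 0, 0, 0, 0, 0.3],
    [0, 0, 0, 0, 0, 0, 0.3],
  ],
)

```text
t: 20.68
tcp_pos: [0.4082, -0.1917, 0.0067]
tool_rot: [0.894, 0.448, 0.0, 0.0]
force: [-0.4, -0.1, 6.1]
finger_gap: 0.475
gripper_force: 39.9
```

```bash
python3 -c "
from h import *
go(('wide',.12),('e2',.12),('e2',.009))"
```

```text
t 20.68 pos [ 0.4082 -0.1917  0.0067] phi -0.642 tilt 0.0005 gap 40.4mm gf 39.9 F [-0.4 -0.1  6.1]
[ 0.4087 -0.1912  0.12  ] -> d [ 0.0007  0.0002 -0.1133]  d/8 [ 8.000e-05  2.000e-05 -1.416e-02]  d/6 [ 1.100e-04  3.000e-05 -1.888e-02]
[0.654  0.0208 0.12  ] -> d [0.3167 0.0694 0.    ]  d/8 [0.03959 0.00868 0.     ]  d/6 [5.278e-02 1.157e-02 1.000e-05]
[0.654  0.0208 0.009 ] -> d [ 0.00e+00 -1.00e-04  1.11e-01]  d/8 [ 0.000e+00 -1.000e-05  1.387e-02]  d/6 [ 0.00e+00 -1.00e-05  1.85e-02]
```

Call:
apply_moves(
  plan=[
    [0, 0, -0.005, 0, 0, 0, 0.3],
    [0, 0, -0.015, 0, 0, 0, 0.3],
    [0, 0, -0.04, 0, 0, 0, 0.3],
    [0, 0, -0.04, 0, 0, 0, 0.3],
    [0, 0, -0.014, 0, 0, 0, 0.3],
    [0.01, 0.0022, 0, 0, 0, 0, 0.3],
    [0.03, 0.0066, 0, 0, 0, 0, 0.3],
    [0.04, 0.0088, 0, 0, 0, 0, 0.3],
  ],
)

```text
t: 21.68
tcp_pos: [0.4703, -0.1372, 0.1196]
tool_rot: [0.894, 0.447, -0.0, -0.001]
force: [1.0, -0.5, -1.0]
finger_gap: 0.474
gripper_force: 40.9
```

Call:
apply_moves(
  plan=[
    [0.04, 0.0088, 0, 0, 0, 0, 0.3],
    [0.04, 0.0088, 0, 0, 0, 0, 0.3],
    [0.04, 0.0088, 0, 0, 0, 0, 0.3],
    [0.04, 0.0088, 0, 0, 0, 0, 0.3],
    [0.04, 0.0088, 0, 0, 0, 0, 0.3],
    [0.025, 0.0055, 0, 0, 0, 0, 0.3],
    [0.012, 0.0024, 0, 0, 0, 0, 0.3],
    [0, 0, 0, 0, 0, 0, 0.3],
  ],
)

```text
t: 22.68
tcp_pos: [0.6532, 0.0213, 0.1192]
tool_rot: [0.894, 0.448, -0.001, -0.0]
force: [-0.1, 0.2, -2.6]
finger_gap: 0.478
gripper_force: 40.9
```

Call:
apply_moves(
  plan=[
    [0, 0, 0, 0, 0, 0, 0.3],
    [0, 0, 0, 0, 0, 0, 0.3],
  ],
)

```text
t: 22.92
tcp_pos: [0.6529, 0.0198, 0.1201]
tool_rot: [0.894, 0.447, -0.0, -0.0]
force: [0.1, -0.0, -0.7]
finger_gap: 0.477
gripper_force: 40.9
```

```bash
python3 -c "
from h import *
go(('e2',.0098))"
```

```text
t 22.93 pos [0.6529 0.0198 0.1201] phi -0.643 tilt 0.0010 gap 40.6mm gf 40.9 F [ 0.1 -0.  -0.7]
[0.654  0.0208 0.0098] -> d [0.0015 0.0004 0.1103]  d/8 [1.900e-04 5.000e-05 1.378e-02]  d/6 [2.500e-04 6.000e-05 1.838e-02]
```

Call:
apply_moves(
  plan=[
    [0.001, 0.0005, 0.02, 0, 0, 0, 0.3],
    [0, 0, 0.03, 0, 0, 0, 0.3],
    [0, 0, 0.03, 0, 0, 0, 0.3],
    [0, 0, 0.015, 0, 0, 0, 0.3],
    [0, 0, 0.008, 0, 0, 0, 0.3],
    [0, 0, 0.0045, 0, 0, 0, 0.3],
    [0, 0, 0.0015, 0, 0, 0, 0.3],
    [0, 0, 0, 0, 0, 0, 0.3],
  ],
)

```text
t: 23.92
tcp_pos: [0.6552, 0.0211, 0.0118]
tool_rot: [0.894, 0.448, 0.001, 0.0]
force: [-0.1, -0.3, -1.4]
finger_gap: 0.477
gripper_force: 40.9
```

Call:
apply_moves(
  plan=[
    [0, 0, 0, 0, 0, 0, 0.3],
    [0, 0, 0, 0, 0, 0, 0.3],
  ],
)

```text
t: 24.18
tcp_pos: [0.655, 0.0211, 0.0115]
tool_rot: [0.894, 0.448, 0.0, 0.0]
force: [-0.0, -0.2, -0.8]
finger_gap: 0.476
gripper_force: 40.9
```

Call:
apply_moves(
  plan=[
    [0, 0, 0.0015, 0, 0, 0, 0.3],
    [0, 0, 0, 0, 0, 0, 0.3],
    [0, 0, 0, 0, 0, 0, -0.03],
    [0, 0, 0, 0, 0, 0, -0.12],
    [0, 0, 0, 0, 0, 0, -0.18],
    [0, 0, 0, 0, 0, 0, -0.18],
    [0, 0, -0.005, 0, 0, 0, -0.18],
    [0, 0, -0.02, 0, 0, 0, -0.18],
  ],
)

```text
t: 25.18
tcp_pos: [0.6537, 0.0212, 0.0343]
tool_rot: [0.894, 0.448, -0.001, -0.001]
force: [0.4, 1.0, -0.1]
finger_gap: 0.591
gripper_force: 0.0
```

Call:
apply_moves(
  plan=[
    [0, 0, -0.035, 0, 0, 0, -0.18],
    [0, 0, -0.035, 0, 0, 0, -0.2],
    [0, 0, -0.005, 0, 0, 0.145, -0.2],
    [0, 0, 0, 0, 0, 0.145, -0.2],
    [0, 0, 0, 0, 0, 0.145, -0.2],
    [0, 0, 0, 0, 0, 0.145, -0.2],
    [0, 0, 0, 0, 0, 0.145, -0.2],
    [0, 0, 0, 0, 0, 0.145, -0.2],
  ],
)

```text
t: 26.18
tcp_pos: [0.6552, 0.0211, 0.1114]
tool_rot: [1.0, 0.027, 0.001, 0.0]
force: [0.1, -0.5, -0.6]
finger_gap: 0.6
gripper_force: 0.0
```

Call:
apply_moves(
  plan=[
    [0, 0, 0, 0, 0, 0, -0.2],
    [0, 0, 0, 0, 0, 0, -0.2],
  ],
)

```text
t: 26.42
tcp_pos: [0.655, 0.0211, 0.1105]
tool_rot: [1.0, 0.03, 0.001, 0.0]
force: [-0.8, 0.5, -0.1]
finger_gap: 0.6
gripper_force: 0.0
```

```bash
python3 -c "
from h import *
go(('short',.11),('short',.006),('short',.12),('wbay',.12),('wbay',.009))"
```

```text
t 26.43 pos [0.655  0.0211 0.1105] phi -1.510 tilt 0.0011 gap 51.0mm gf 0.0 F [-0.8  0.5 -0.1]
[ 0.438  -0.1156  0.11  ] -> d [-0.2249  0.1232  0.0003]  d/8 [-2.811e-02  1.541e-02  3.000e-05]  d/6 [-3.748e-02  2.054e-02  5.000e-05]
[ 0.438  -0.1156  0.006 ] -> d [-1.00e-04 -0.00e+00  1.04e-01]  d/8 [-1.0e-05 -0.0e+00  1.3e-02]  d/6 [-2.000e-05 -0.000e+00  1.733e-02]
[ 0.438  -0.1156  0.12  ] -> d [ 1.00e-04  0.00e+00 -1.14e-01]  d/8 [ 2.000e-05  0.000e+00 -1.425e-02]  d/6 [ 2.0e-05  0.0e+00 -1.9e-02]
[0.5543 0.315  0.12  ] -> d [ 1.423e-01 -4.227e-01  1.000e-04]  d/8 [ 1.778e-02 -5.284e-02  1.000e-05]  d/6 [ 2.371e-02 -7.045e-02  1.000e-05]
[0.5543 0.315  0.009 ] -> d [-1.00e-04 -0.00e+00  1.11e-01]  d/8 [-2.000e-05 -0.000e+00  1.387e-02]  d/6 [-2.00e-05 -0.00e+00  1.85e-02]
```

Call:
apply_moves(
  plan=[
    [-0.015, 0.0082, 0, 0, 0, 0, -0.2],
    [-0.0375, 0.0205, 0, 0, 0, 0, -0.2],
    [-0.0375, 0.0205, 0, 0, 0, 0, -0.2],
    [-0.0375, 0.0205, 0, 0, 0, 0, -0.2],
    [-0.0375, 0.0205, 0, 0, 0, 0, -0.2],
    [-0.0375, 0.0205, 0, 0, 0, 0, -0.2],
    [-0.0225, 0.0125, 0, 0, 0, 0, -0.2],
    [0, 0, 0, 0, 0, 0, -0.2],
  ],
)

```text
t: 27.42
tcp_pos: [0.4362, -0.1157, 0.11]
tool_rot: [1.0, 0.029, -0.0, -0.0]
force: [0.2, 0.0, -0.5]
finger_gap: 0.598
gripper_force: 0.0
```

Call:
apply_moves(
  plan=[
    [0, 0, 0, 0, 0, 0, -0.2],
    [0, 0, 0, 0, 0, 0, -0.2],
    [0, 0, 0.02, 0, 0, 0, -0.2],
    [0, 0, 0.03, 0, 0, 0, -0.2],
    [0, 0, 0, 0, 0, 0, -0.2],
  ],
)

```text
t: 28.05
tcp_pos: [0.4368, -0.1141, 0.0582]
tool_rot: [1.0, 0.03, -0.002, -0.001]
force: [-0.1, -0.7, 0.4]
finger_gap: 0.596
gripper_force: 0.0
```

```bash
python3 -c "
from h import *
go(('short',.006))"
```

```text
t 28.05 pos [ 0.4368 -0.1141  0.0582] phi -1.511 tilt 0.0039 gap 50.7mm gf 0.0 F [-0.1 -0.7  0.4]
[ 0.438  -0.1156  0.006 ] -> d [0.0012 0.0017 0.0522]  d/8 [0.00015 0.00021 0.00653]  d/6 [0.00021 0.00028 0.0087 ]
```

Call:
apply_moves(
  plan=[
    [0.001, 0.001, 0.018, 0, 0, 0, -0.2],
    [0, 0, 0.018, 0, 0, 0, -0.2],
    [0, 0, 0.01, 0, 0, 0, -0.2],
    [0, 0, 0.0055, 0, 0, 0, -0.2],
    [0, 0, 0, 0, 0, 0, -0.2],
    [0, 0, 0, 0, 0, 0, -0.05],
    [0, 0, 0, 0, 0, 0, 0.1],
    [0, 0, 0, 0, 0, 0, 0.25],
  ],
)

```text
t: 29.05
tcp_pos: [0.4386, -0.1162, 0.0087]
tool_rot: [1.0, 0.029, 0.0, 0.0]
force: [-0.1, -0.0, 4.4]
finger_gap: 0.384
gripper_force: 35.5
```

Call:
apply_moves(
  plan=[
    [0, 0, 0, 0, 0, 0, 0.5],
    [0, 0, 0, 0, 0, 0, 0.5],
    [0, 0, 0, 0, 0, 0, 0.5],
  ],
)

```text
t: 29.42
tcp_pos: [0.4386, -0.1162, 0.0087]
tool_rot: [1.0, 0.029, 0.0, 0.0]
force: [0.0, 0.3, 6.2]
finger_gap: 0.39
gripper_force: 39.2
```

```bash
python3 -c "
from h import *
go(('short',.12),('wbay',.12),('wbay',.009))"
```

```text
t 29.43 pos [ 0.4386 -0.1162  0.0087] phi -1.512 tilt 0.0009 gap 33.1mm gf 39.2 F [0.  0.3 6.2]
[ 0.438  -0.1156  0.12  ] -> d [-0.0005 -0.0005 -0.1113]  d/8 [-6.000e-05 -7.000e-05 -1.391e-02]  d/6 [-8.000e-05 -9.000e-05 -1.855e-02]
[0.5543 0.315  0.12  ] -> d [ 1.414e-01 -4.230e-01 -1.000e-04]  d/8 [ 1.768e-02 -5.288e-02 -1.000e-05]  d/6 [ 2.357e-02 -7.050e-02 -2.000e-05]
[0.5543 0.315  0.009 ] -> d [-1.00e-04 -1.00e-04  1.11e-01]  d/8 [-1.000e-05 -1.000e-05  1.387e-02]  d/6 [-1.00e-05 -1.00e-05  1.85e-02]
```

Call:
apply_moves(
  plan=[
    [0, 0, -0.005, 0, 0, 0, 0.5],
    [0, 0, -0.015, 0, 0, 0, 0.5],
    [0, 0, -0.04, 0, 0, 0, 0.5],
    [0, 0, -0.04, 0, 0, 0, 0.5],
    [0, 0, -0.011, 0, 0, 0, 0.5],
    [0.005, -0.015, 0, 0, 0, 0, 0.5],
    [0.01, -0.03, 0, 0, 0, 0, 0.5],
    [0.014, -0.042, 0, 0, 0, 0, 0.5],
  ],
)

```text
t: 30.42
tcp_pos: [0.4615, -0.0261, 0.1177]
tool_rot: [1.0, 0.028, -0.001, -0.001]
force: [-0.1, -0.5, -0.2]
finger_gap: 0.384
gripper_force: 40.0
```

Call:
apply_moves(
  plan=[
    [0.014, -0.042, 0, 0, 0, 0, 0.5],
    [0.014, -0.042, 0, 0, 0, 0, 0.5],
    [0.014, -0.042, 0, 0, 0, 0, 0.5],
    [0.014, -0.042, 0, 0, 0, 0, 0.5],
    [0.014, -0.042, 0, 0, 0, 0, 0.5],
    [0.014, -0.042, 0, 0, 0, 0, 0.5],
    [0.014, -0.042, 0, 0, 0, 0, 0.5],
    [0.014, -0.0425, 0, 0, 0, 0, 0.5],
  ],
)

```text
t: 31.42
tcp_pos: [0.5524, 0.317, 0.1165]
tool_rot: [1.0, 0.03, -0.002, 0.001]
force: [0.8, 0.1, -0.8]
finger_gap: 0.385
gripper_force: 40.0
```

Call:
apply_moves(
  plan=[
    [0, 0, 0, 0, 0, 0, 0.5],
    [0, 0, 0, 0, 0, 0, 0.5],
    [0, 0, 0, 0, 0, 0, 0.5],
  ],
)

```text
t: 31.8
tcp_pos: [0.5531, 0.3139, 0.1181]
tool_rot: [1.0, 0.029, -0.001, 0.001]
force: [-0.3, -0.2, -1.4]
finger_gap: 0.381
gripper_force: 40.0
```

```bash
python3 -c "
from h import *
go(('wbay',.012))"
```

```text
t 31.80 pos [0.5531 0.3139 0.1181] phi -1.513 tilt 0.0029 gap 32.4mm gf 40.0 F [-0.3 -0.2 -1.4]
[0.5543 0.315  0.012 ] -> d [ 0.0015 -0.0011  0.1061]  d/8 [ 0.00019 -0.00014  0.01326]  d/6 [ 0.00025 -0.00019  0.01768]
```

Call:
apply_moves(
  plan=[
    [0.001, -0.001, 0.02, 0, 0, 0, 0.5],
    [0, 0, 0.03, 0, 0, 0, 0.5],
    [0, 0, 0.028, 0, 0, 0, 0.5],
    [0, 0, 0.014, 0, 0, 0, 0.5],
    [0, 0, 0.008, 0, 0, 0, 0.5],
    [0, 0, 0.003, 0, 0, 0, 0.5],
    [0, 0, 0.0015, 0, 0, 0, 0.5],
    [0, 0, 0, 0, 0, 0, 0.5],
  ],
)

```text
t: 32.8
tcp_pos: [0.5557, 0.3163, 0.0153]
tool_rot: [1.0, 0.029, 0.001, -0.0]
force: [-0.4, 0.3, -1.2]
finger_gap: 0.385
gripper_force: 40.0
```

Call:
apply_moves(
  plan=[
    [0, 0, 0, 0, 0, 0, 0.5],
    [0, 0, 0, 0, 0, 0, 0.5],
  ],
)

```text
t: 33.05
tcp_pos: [0.5554, 0.3162, 0.015]
tool_rot: [1.0, 0.029, 0.0, -0.0]
force: [0.3, 0.4, -0.6]
finger_gap: 0.388
gripper_force: 40.0
```

Call:
apply_moves(
  plan=[
    [0, 0, 0.0015, 0, 0, 0, 0.5],
    [0, 0, 0.0013, 0, 0, 0, 0.5],
    [0, 0, 0, 0, 0, 0, 0.5],
    [0, 0, 0, 0, 0, 0, 0.5],
  ],
)

```text
t: 33.55
tcp_pos: [0.5552, 0.3161, 0.0118]
tool_rot: [1.0, 0.029, -0.0, 0.0]
force: [-0.6, -0.3, -1.5]
finger_gap: 0.383
gripper_force: 40.2
```

Call:
apply_moves(
  plan=[
    [0, 0, 0, 0, 0, 0, 0.15],
    [0, 0, 0, 0, 0, 0, 0.05],
    [0, 0, 0, 0, 0, 0, -0.02],
    [0, 0, 0, 0, 0, 0, -0.02],
    [0, 0, -0.005, 0, 0, 0, -0.02],
    [0, 0, -0.02, 0, 0, 0, -0.02],
    [0, 0, -0.035, 0, 0, 0, -0.02],
    [0, 0, -0.035, 0, 0, 0, -0.02],
  ],
)

```text
t: 34.55
tcp_pos: [0.5555, 0.3162, 0.1091]
tool_rot: [1.0, 0.029, 0.001, -0.0]
force: [1.1, 0.4, 0.1]
finger_gap: 0.509
gripper_force: 0.0
```

Call:
apply_moves(
  plan=[
    [0, 0, 0, 0, 0, -0.175, 0],
    [0, 0, 0, 0, 0, -0.175, 0],
    [0, 0, 0, 0, 0, -0.175, 0],
    [0, 0, 0, 0, 0, -0.175, 0],
    [0, 0, 0, 0, 0, -0.175, 0],
    [0, 0, 0, 0, 0, -0.175, 0],
    [0, 0, 0, 0, 0, -0.175, 0],
    [0, 0, 0, 0, 0, -0.175, 0],
  ],
)

```text
t: 35.55
tcp_pos: [0.5556, 0.3163, 0.1086]
tool_rot: [0.744, 0.669, 0.001, 0.0]
force: [-0.2, 0.3, 0.0]
finger_gap: 0.498
gripper_force: 0.0
```

Call:
apply_moves(
  plan=[
    [0, 0, 0, 0, 0, -0.17, 0],
    [0, 0, 0, 0, 0, 0, 0],
    [0, 0, 0, 0, 0, 0, 0],
  ],
)

```text
t: 35.92
tcp_pos: [0.5555, 0.3162, 0.1077]
tool_rot: [0.687, 0.726, 0.001, 0.0]
force: [-0.2, 0.4, -0.1]
finger_gap: 0.496
gripper_force: 0.0
```

```bash
python3 -c "
from h import *
go(('long',.11),('long',.01),('long',.12),('nbay',.12),('nbay',.009))"
```

```text
t 35.92 pos [0.5555 0.3162 0.1077] phi 0.056 tilt 0.0011 gap 42.2mm gf 0.0 F [-0.2  0.4 -0.1]
[0.4307 0.118  0.11  ] -> d [-0.1909 -0.1356 -0.0025]  d/8 [-0.02387 -0.01695 -0.00031]  d/6 [-0.03182 -0.0226  -0.00042]
[0.4307 0.118  0.01  ] -> d [-0.     -0.0001  0.1   ]  d/8 [-0.00e+00 -1.00e-05  1.25e-02]  d/6 [-1.000e-05 -2.000e-05  1.667e-02]
[0.4307 0.118  0.12  ] -> d [ 0.0e+00  1.0e-04 -1.1e-01]  d/8 [ 0.000e+00  2.000e-05 -1.375e-02]  d/6 [ 1.000e-05  2.000e-05 -1.833e-02]
[0.5585 0.243  0.12  ] -> d [0.1177 0.1346 0.0002]  d/8 [1.471e-02 1.682e-02 2.000e-05]  d/6 [1.962e-02 2.243e-02 3.000e-05]
[0.5585 0.243  0.009 ] -> d [-0.00e+00 -1.00e-04  1.11e-01]  d/8 [-0.000e+00 -2.000e-05  1.387e-02]  d/6 [-1.00e-05 -2.00e-05  1.85e-02]
```

Call:
apply_moves(
  plan=[
    [-0.015, -0.0107, 0, 0, 0, 0, 0],
    [-0.032, -0.0227, 0, 0, 0, 0, 0],
    [-0.032, -0.0227, 0, 0, 0, 0, 0],
    [-0.032, -0.0227, 0, 0, 0, 0, 0],
    [-0.032, -0.0227, 0, 0, 0, 0, 0],
    [-0.032, -0.0227, 0, 0, 0, 0, 0],
    [-0.016, -0.0114, 0, 0, 0, 0, 0],
    [0, 0, 0, 0, 0, 0, 0],
  ],
)

```text
t: 36.92
tcp_pos: [0.4309, 0.117, 0.1071]
tool_rot: [0.687, 0.726, 0.0, 0.0]
force: [-0.8, 0.3, -0.6]
finger_gap: 0.5
gripper_force: 0.0
```

Call:
apply_moves(
  plan=[
    [0, 0, 0, 0, 0, 0, 0],
    [0, 0, 0, 0, 0, 0, 0],
    [0, 0, 0, 0, 0, 0, 0],
  ],
)

```text
t: 37.3
tcp_pos: [0.4314, 0.1182, 0.1068]
tool_rot: [0.686, 0.728, 0.0, 0.0]
force: [-0.8, -0.3, -0.3]
finger_gap: 0.498
gripper_force: 0.0
```

```bash
python3 -c "
from h import *
go(('long',.01))
a=snapshot('scene');cv2.imwrite('pics/l1.png',cv2.resize(a[60:330,140:500,::-1],None,fx=2.2,fy=2.2,interpolation=cv2.INTER_CUBIC))"
```

```text
t 37.30 pos [0.4314 0.1182 0.1068] phi 0.059 tilt 0.0006 gap 42.3mm gf 0.0 F [-0.8 -0.3 -0.3]
[0.4307 0.118  0.01  ] -> d [-0.0001 -0.0008  0.0968]  d/8 [-1.000e-05 -1.000e-04  1.209e-02]  d/6 [-2.000e-05 -1.300e-04  1.613e-02]
```

View pics/l1.png

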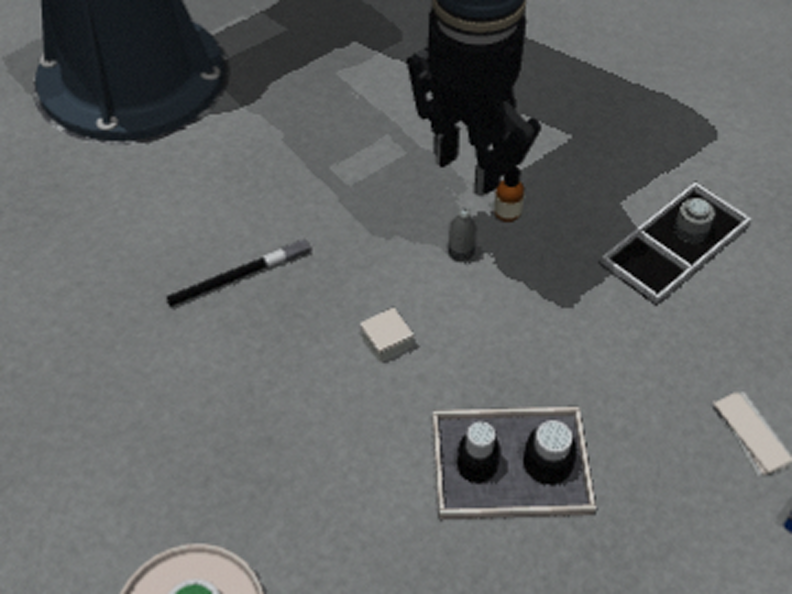

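Both eyepieces are upright in their tray at (480,450) and (551,450), and the short objective is in the wide bay at (696,220). The gripper straddles the long objective at (463,235).

Call:
apply_moves(
  plan=[
    [0, -0.0005, 0.02, 0, 0, 0, 0],
    [0, 0, 0.025, 0, 0, 0, 0],
    [0, 0, 0.025, 0, 0, 0, 0],
    [0, 0, 0.015, 0, 0, 0, 0],
    [0, 0, 0.009, 0, 0, 0, 0],
    [0, 0, 0, 0, 0, 0, 0],
    [0, 0, 0, 0, 0, 0, 0],
    [0, 0, 0, 0, 0, 0, 0.15],
  ],
)

```text
t: 38.35
tcp_pos: [0.4308, 0.1176, 0.0134]
tool_rot: [0.686, 0.727, 0.0, 0.0]
force: [0.1, -0.3, 0.1]
finger_gap: 0.424
gripper_force: 0.0
```

Call:
apply_moves(
  plan=[
    [0, 0, 0, 0, 0, 0, 0.25],
    [0, 0, 0, 0, 0, 0, 0.35],
    [0, 0, 0, 0, 0, 0, 0.5],
    [0, 0, 0, 0, 0, 0, 0.7],
    [0, 0, 0, 0, 0, 0, 0.7],
    [0, 0, 0, 0, 0, 0, 0.7],
  ],
)

```text
t: 39.1
tcp_pos: [0.4307, 0.1175, 0.0132]
tool_rot: [0.686, 0.727, 0.0, 0.0]
force: [-0.1, -0.1, 6.1]
finger_gap: 0.292
gripper_force: 39.1
```

```bash
python3 -c "
from h import *
go(('long',.12),('nbay',.12),('nbay',.015))"
```

```text
t 39.10 pos [0.4307 0.1175 0.0132] phi 0.058 tilt 0.0008 gap 24.8mm gf 39.1 F [-0.1 -0.1  6.1]
[0.4307 0.118  0.12  ] -> d [ 0.0005  0.0002 -0.1068]  d/8 [ 6.000e-05  2.000e-05 -1.335e-02]  d/6 [ 8.00e-05  3.00e-05 -1.78e-02]
[0.5585 0.243  0.12  ] -> d [1.174e-01 1.348e-01 1.000e-04]  d/8 [1.467e-02 1.685e-02 1.000e-05]  d/6 [1.956e-02 2.247e-02 2.000e-05]
[0.5585 0.243  0.015 ] -> d [ 0.00e+00 -1.00e-04  1.05e-01]  d/8 [ 0.000e+00 -1.000e-05  1.312e-02]  d/6 [ 0.00e+00 -1.00e-05  1.75e-02]
```

Call:
apply_moves(
  plan=[
    [0, 0, -0.005, 0, 0, 0, 0.7],
    [0, 0, -0.015, 0, 0, 0, 0.7],
    [0, 0, -0.035, 0, 0, 0, 0.7],
    [0, 0, -0.035, 0, 0, 0, 0.7],
    [0, 0, -0.015, 0, 0, 0, 0.7],
    [0, 0, 0, 0, 0, 0, 0.7],
    [0.012, 0.0137, 0, 0, 0, 0, 0.7],
    [0.02, 0.023, 0, 0, 0, 0, 0.7],
  ],
)

```text
t: 40.1
tcp_pos: [0.4639, 0.1514, 0.1167]
tool_rot: [0.687, 0.727, -0.002, -0.001]
force: [0.4, -0.2, -0.9]
finger_gap: 0.289
gripper_force: 39.5
```

Call:
apply_moves(
  plan=[
    [0.023, 0.0264, 0, 0, 0, 0, 0.7],
    [0.023, 0.0264, 0, 0, 0, 0, 0.7],
    [0.02, 0.023, 0, 0, 0, 0, 0.7],
    [0.013, 0.015, 0, 0, 0, 0, 0.7],
    [0.0065, 0.0075, 0, 0, 0, 0, 0.7],
    [0, 0, 0, 0, 0, 0, 0.7],
    [0, 0, 0, 0, 0, 0, 0.7],
    [0, 0, 0, 0, 0, 0, 0.7],
  ],
)

```text
t: 41.1
tcp_pos: [0.5577, 0.242, 0.1177]
tool_rot: [0.687, 0.727, -0.0, -0.0]
force: [0.2, -0.0, -1.4]
finger_gap: 0.29
gripper_force: 39.5
```

```bash
python3 -c "
from h import *
go(('nbay',.0165))
a=snapshot('top');cv2.imwrite('pics/l2.png',cv2.resize(a[120:260,140:300,::-1],None,fx=4,fy=4,interpolation=cv2.INTER_CUBIC))"
```

```text
t 41.10 pos [0.5577 0.242  0.1177] phi 0.057 tilt 0.0011 gap 24.7mm gf 39.5 F [ 0.2 -0.  -1.4]
[0.5585 0.243  0.0165] -> d [0.0009 0.001  0.1012]  d/8 [0.00012 0.00012 0.01265]  d/6 [0.00016 0.00016 0.01687]
```

View pics/l2.png

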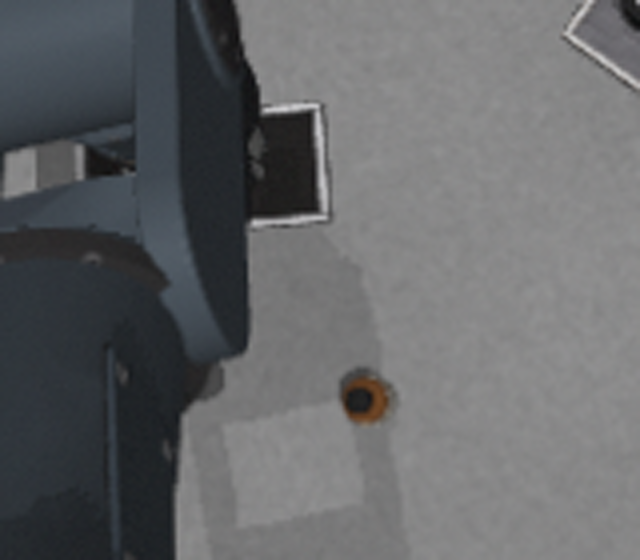

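The arm hides the bay in this view (divided tray at about (290,165), bottle undisturbed at (365,398)), so I'll rely on the measured pose and descend.

Call:
apply_moves(
  plan=[
    [0, 0.0005, 0.02, 0, 0, 0, 0.7],
    [0, 0, 0.03, 0, 0, 0, 0.7],
    [0, 0, 0.025, 0, 0, 0, 0.7],
    [0, 0, 0.013, 0, 0, 0, 0.7],
    [0, 0, 0.007, 0, 0, 0, 0.7],
    [0, 0, 0.003, 0, 0, 0, 0.7],
    [0, 0, 0.001, 0, 0, 0, 0.7],
    [0, 0, 0, 0, 0, 0, 0.7],
  ],
)

```text
t: 42.15
tcp_pos: [0.5593, 0.2428, 0.0194]
tool_rot: [0.686, 0.727, 0.0, 0.0]
force: [-0.1, 0.4, -0.9]
finger_gap: 0.289
gripper_force: 39.5
```

Call:
apply_moves(
  plan=[
    [0, 0, 0, 0, 0, 0, 0.7],
    [0, 0, 0, 0, 0, 0, 0.7],
  ],
)

```text
t: 42.4
tcp_pos: [0.559, 0.2427, 0.0191]
tool_rot: [0.686, 0.727, 0.0, 0.0]
force: [0.1, -0.0, -1.7]
finger_gap: 0.289
gripper_force: 39.5
```

Call:
apply_moves(
  plan=[
    [0, 0, 0.0015, 0, 0, 0, 0.7],
    [0, 0, 0.0012, 0, 0, 0, 0.7],
    [0, 0, 0, 0, 0, 0, 0.7],
    [0, 0, 0, 0, 0, 0, 0.7],
  ],
)

```text
t: 42.9
tcp_pos: [0.5589, 0.2427, 0.0163]
tool_rot: [0.686, 0.727, 0.0, 0.0]
force: [-0.7, -0.9, 2.6]
finger_gap: 0.29
gripper_force: 39.7
```

Call:
apply_moves(
  plan=[
    [0, 0, 0, 0, 0, 0, 0.35],
    [0, 0, 0, 0, 0, 0, 0.2],
    [0, 0, 0, 0, 0, 0, 0.1],
    [0, 0, 0, 0, 0, 0, 0.1],
    [0, 0, -0.005, 0, 0, 0, 0.1],
    [0, 0, -0.02, 0, 0, 0, 0.1],
    [0, 0, -0.035, 0, 0, 0, 0.1],
    [0, 0, -0.04, 0, 0, 0, 0.1],
  ],
)

```text
t: 43.9
tcp_pos: [0.5588, 0.2426, 0.1181]
tool_rot: [0.686, 0.727, 0.0, 0.0]
force: [0.5, 0.1, -0.9]
finger_gap: 0.448
gripper_force: 0.0
```

Call:
apply_moves(
  plan=[
    [0, 0, -0.05, 0, 0, 0, 0.1],
    [-0.03, -0.01, -0.03, 0, 0, 0, 0.1],
    [-0.05, -0.02, 0, 0, 0, 0, 0.1],
    [-0.05, -0.02, 0, 0, 0, 0, 0.1],
    [-0.05, -0.02, 0, 0, 0, 0, 0.1],
    [-0.04, -0.02, 0, 0, 0, 0, 0.1],
    [0, 0, 0, 0, 0, 0, 0.1],
    [0, 0, 0, 0, 0, 0, 0.1],
  ],
)

```text
t: 44.9
tcp_pos: [0.4824, 0.018, 0.1972]
tool_rot: [0.687, 0.727, 0.001, 0.001]
force: [0.3, -0.0, 1.1]
finger_gap: 0.448
gripper_force: 0.0
```

```bash
python3 -c "
from h import *
go()
a=snapshot('scene');cv2.imwrite('pics/z1.png',cv2.resize(a[90:380,140:500,::-1],None,fx=2,fy=2,interpolation=cv2.INTER_CUBIC))"
```

```text
t 44.90 pos [0.4824 0.018  0.1972] phi 0.057 tilt 0.0023 gap 38.1mm gf 0.0 F [ 0.3 -0.   1.1]
```

View pics/z1.png

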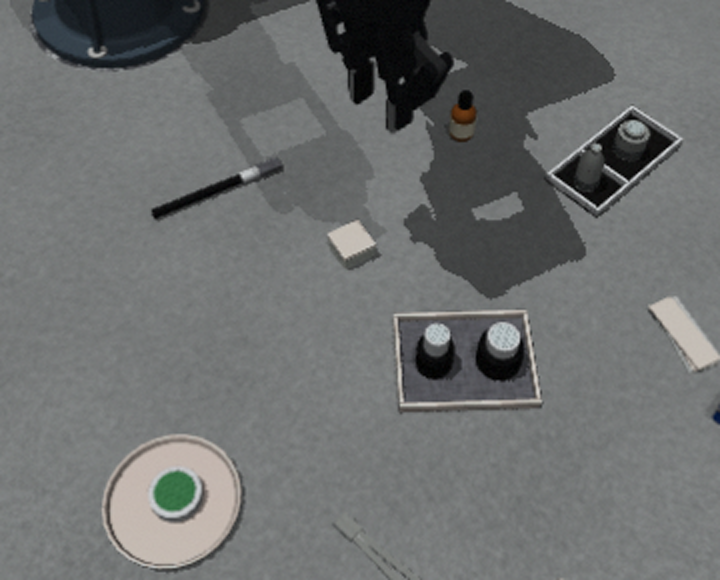

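The picture shows everything upright in its place: the long objective in the narrow bay (590,165), the short one in the wide bay (631,140), the eyepieces in their tray (436,350) and (502,350), and the filter in the dish (176,492). The bottle and box haven't moved.

```bash
python3 -c "
from station import *
print(sign_off())"
```

```text
the job is handed in; nothing more can be done
None
```

The job is handed in at about 45 s of the 122 s allowed: the last picture showed all five optics upright in their places and the bottle and box undisturbed, but sign-off returned no verdict.

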